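# Let the probe down into the beaker on a ratchet stand

### The job

Gently press the stand's release lever down by its thumb disc, just far enough to lift the pawl clear of the toothed wheel and without forcing the lever against its stop, so that the wheel turns back and the probe comes down. Let the pawl drop back in so that the probe is left hanging with its tip in the lower half of the beaker, well clear of the bottom, then gently slide the locking bolt fully home under the lever. Do not touch the wheel or the probe carriage, and leave the beaker and the things round about standing where they are.

Things in the scene. Friction and masses are not known exactly. Their poses are not given: they have to be found in the camera images.
- stand: Fixed metal stand. Origin on the underside of its base; x points away from the robot at yaw 0, y left, z up (the axes used below). Base 15 mm thick, x -60 to +70, y -160 to +125 mm. An upright plate (150 mm high, y -83 to +35, x -4 to +4) carries the wheel in front and a rack and pinion behind.
- drum: Steel ratchet wheel, 76 mm across, 16 teeth, upright at the front of the stand; origin on its axis (115 mm up), wheel at x -25 to -15 mm. The carriage's weight turns it back (its top towards -y) while the pawl is up; a drag keeps this slow. Not to be touched.
- carriage: Toothed bar, arm (top 96 mm over the tip) and upright probe 9 mm thick over the beaker; origin at the probe's tip. Starts 68 to 92 mm above the beaker's underside. While the pawl is clear it sinks by itself at 8 to 14 mm/s and cannot be wound up again; a tooth is 7.9 mm of travel, so once the pawl drops it sinks up to 8 mm more until a tooth is caught. Not to be touched.
- pawl: Pawl and release lever, one steel rocker on a pin along x; origin on the pin (138 mm up, at x -20, y -65). The lever runs 80 mm to -y, level at rest. A spring holds it up: pressed at the thumb disc it gives at 4 to 5 N, the pawl clears the teeth after 8 to 10 mm (6 to 7 N), and a hard stop comes after about 12.5 mm. The robot must never press it with over 15 N.
- thumb_screw (a point): Foot of the thumb screw on the lever's top, 72 mm from the pin towards -y. The screw ends in a round disc, 26 mm across and 6 mm thick, to be pressed from above. The disc's top is 9 to 33 mm above this point: the screw is set differently each time and its height is not reported, so feel for it. z of this point is up with the lever at rest.
- bolt: Steel locking bolt, an 8 mm rod along x below the lever, in a bracket on the robot's side of it; origin on the rod's near end. Slides 30 mm towards +x, with 2 to 3 N of friction, to a hard stop; home, its origin is at x -62 mm in the stand's frame (starts at -92 to -87). It then blocks the lever; it goes in only with the lever up. Never push it with over 20 N.
- bolt_peg (a point): Centre of the top of the bolt's upright round peg, 12 mm thick, 32 mm tall above the rod's axis: push the peg from the robot's side towards +x of the stand. About 161 mm up.
- beaker: Small clear glass beaker on the stand's base, 54 mm across, 64 mm high, glass floor 3 mm thick; origin at the centre of its underside, z up. Loose.
- jar: Bystander: foil-topped jar, 76 mm across, 123 mm high, in front on the left; origin at the centre of its underside.
- petri: Bystander: stack of small dishes, 63 mm across, 38 mm high, in front; origin at the centre of its underside.
- reagent: Bystander: small reagent bottle, 40 mm across, 77 mm high, to the right; origin at the centre of its underside.
Not all that is in view belongs to the job. Leave any red or yellow look-alike of the beaker alone.

How it is judged:
By the outcome, as a careful person would: the job done as asked, in the order asked, and still so for the second after the job is handed in, with the robot touching nothing.
It also fails if it takes over 54 s, if anything falls off the work surface, if the arm or the gripper's body presses on something with over 40 N, if the wrist force passes 120 N, or if a joint passes its speed limit or range.

### The arm

A 6-joint arm with a two-finger parallel gripper is mounted at the origin on a cart in front of the work surface, level with it; the furniture and walls round the work are solid. World frame = base frame: x ahead of the robot, y to its left, z up, the work surface at z = 0. Lengths are in m, angles in degrees, forces in N, time in s.
With the tool pointing down it reaches from about 0.4 to 0.825 m from the base axis. Payload 7 kg.
Tool frame: the origin (TCP) lies between the finger pads; the fingertips stand 22 mm ahead of it and the grasp point (between the pads) lies 3 mm ahead of it; z points along the fingers, y is the line along which they close (so a half turn about z gives the same grasp; the last joint's range is limited). The gripper opens to 88 mm and grips with 3 to 60 N. Pads are 19 mm wide; open, the fingers measure 130 mm over their backs; the gripper's body (78 mm by 193 mm) begins 47 mm behind the grasp point.
Start: joints at [-60.269, 20.546, 0.682, 0, -70.136, -16.507], TCP at [0.154, -0.657, 0.249] pointing down, gripper open.
Joint ranges: [-176.03, 176.03], [-82.01, 121.73], [-58.28, 71.71], [-173.87, 95.51], [-174.79, -0.11], [-173.66, 173.66]. Speed limits (degrees/s): [136.94, 136.94, 172.46, 180, 180, 180].

### API

Orientations are given as [roll, pitch, yaw] about the fixed x, y, z axes, in that order (R = Rz(yaw) Ry(pitch) Rx(roll)).
In Python, from plant import ctrl gives the robot as it stands.
- The arm moves only by the tool apply_moves, never from a script. Its argument "targets" is a list of rows, each an object with "travel": the shift along the tool's x, y, z in mm, a list of three; "roll": the turn about the tool's z in degrees; "jaw": the finger opening in mm, from 0 to 87.6. In form: [{"travel": [tx, ty, tz], "roll": roll, "jaw": jaw}, ...]. A call has 1 to 10 rows; each row shifts and turns the commanded pose from where the row before left it, along the tool's axes as they then stand; what a row does not reach is not made up. A row lasts 1/10 s, in which the tool goes at most 50 mm and 8.59 degrees, less where a joint would pass 70% of its speed; a pose out of reach is approached as far as the arm can. A call with a gripper value outside its range is refused whole. The fingers move at their own pace and stop on an object; the grip force is fixed at half the most. Time passes only in rows, so rows that do not move let the fingers close. It gives the time, the measured TCP pose, the force, the opening and the grip force at its end, in the units of the state.
- ctrl.get_obs(): the state, without advancing time (a new reading comes with each control period).
- ctrl.snapshot(name): name is "scene" or "top" or "wrist"; returns the picture (384x512x3 uint8, red, green, blue); there is no depth.
- ctrl.calibration(name): a dict with "K" (3x3 intrinsics, pixels), "extrinsics" (4x4, takes a point from camera to world coordinates); the wrist camera has in their place "hand_eye" (4x4, takes a point from camera to tool coordinates, whose origin is the TCP and whose axes are the flange's). Camera axes: x right, y down, z forward; pixel columns grow to the right and rows downward; lengths in m; the calibration is good to about 2 mm. A picture is of the moment at which its call begins: read the wrist's pose just before it. calibration takes no time and is no camera call.
- ctrl.close_job(): hands the job in; it is judged then, once.
The state is a dict: "clock": time; "joint_pos": joint angles; "qvel": joint speeds; "tau": joint torques, N m; "tool_pos": TCP position; "orientation": TCP orientation; "force": force on the tool from outside, world axes, zero at the start; "moment": the same for the moment, N m; "opening": finger opening in m; "gripper_force": force on a finger pad.
Only numpy, scipy, OpenCV 4.12 (cv2) and the standard library are available. Lean on these libraries where they do the work, as an engineer would, in place of code of your own. Each camera call takes 0.05 s, during which the arm holds its last target. There are 200 camera calls.

## Working session

There is one attempt and no reset: what is moved stays moved. The work goes in short steps, Python scripts to look and compute and a tool call to move; the robot and the scene stay as the last step left them, time stands still between calls to the robot, and variables do not carry over. Pictures are saved under pics/ and viewed, at most 10 in all, crops included, and the job is handed in when it is done.

Besides the shell and the picture viewer there is one more tool, called as a command line: name --argument value ..., lists and objects as JSON in quotes. apply_moves: Moves the arm, as the interface text tells. Its arguments: {"type":"object","properties":{"targets":{"type":"array","items":{"type":"object","properties":{"travel":{"type":"array","items":{"type":"number"}},"roll":{"type":"number"},"jaw":{"type":"number"}}}}},"required":["targets"]}

```bash
mkdir -p pics; ls
python3 - <<'E'
from plant import ctrl
import cv2,numpy as np
o=ctrl.get_obs();print(o['clock'],o['tool_pos'],o['orientation'],o['force'],o['opening'])
for n in("scene","top"):
    cv2.imwrite(f"pics/{n}0.png",ctrl.snapshot(n)[:,:,::-1]); c=ctrl.calibration(n);print(n,np.round(c['K'],2).tolist(),np.round(c['extrinsics'],4).tolist())
print(ctrl.calibration('wrist'))
E
```

```text
pics
0.0 [ 0.15428726 -0.65666941  0.24763329] [ 1.79907651e+02 -7.68244108e-03 -1.66782124e+02] [-0.63065457  0.4587866   0.1422062 ] 0.08788287269766584
scene [[444.99, 0.0, 261.8], [0.0, 444.99, 185.46], [0.0, 0.0, 1.0]] [[0.4593, -0.4181, 0.7837, -0.4965], [-0.8881, -0.1983, 0.4147, -0.5719], [-0.018, -0.8865, -0.4624, 0.7151], [0.0, 0.0, 0.0, 1.0]]
top [[490.47, 0.0, 255.98], [0.0, 490.47, 187.63], [0.0, 0.0, 1.0]] [[-0.0201, -0.9792, 0.202, 0.2218], [-0.9998, 0.0206, 0.0004, -0.0081], [-0.0046, -0.202, -0.9794, 1.5973], [0.0, 0.0, 0.0, 1.0]]
{'K': array([[309.76628031,   0.        , 250.92595093],
       [  0.        , 309.76628031, 191.72147751],
       [  0.        ,   0.        ,   1.        ]]), 'hand_eye': array([[-3.07818548e-04, -9.69054789e-01, -2.46845543e-01,
         6.67616210e-02],
       [ 9.99999840e-01, -4.15391415e-04,  3.83715825e-04,
        -4.47245618e-04],
       [-4.74379177e-04, -2.46845385e-01,  9.69054761e-01,
        -1.35392263e-01],
       [ 0.00000000e+00,  0.00000000e+00,  0.00000000e+00,
         1.00000000e+00]])}
```

View pics/scene0.png

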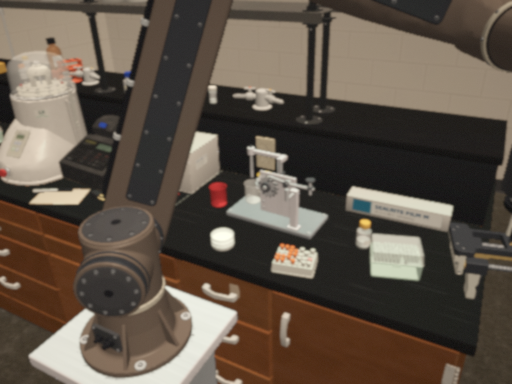

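View pics/top0.png

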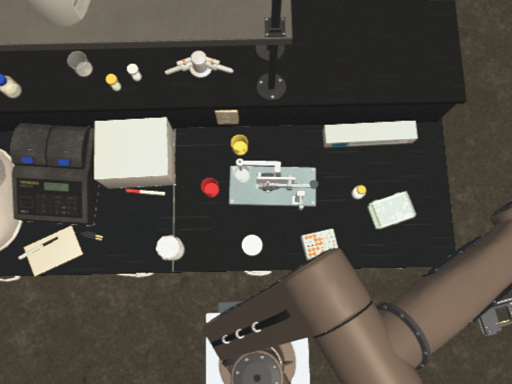

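The top view shows the stand's base spanning about (230,167)–(317,206). The thumb disc is near (314,184) and the bolt peg near (301,205). I'll zoom in.

```bash
cat > h.py <<'E'
import numpy as np,cv2
from scipy.spatial.transform import Rotation as R
from plant import ctrl
def cam(n,obs=None):
    c=ctrl.calibration(n)
    if n!='wrist': return c['K'],np.array(c['extrinsics'])
    T=np.eye(4);T[:3,:3]=R.from_euler('xyz',obs['orientation'],degrees=True).as_matrix();T[:3,3]=obs['tool_pos']
    return c['K'],T@c['hand_eye']
def onz(K,E,uv,z):
    d=E[:3,:3]@np.linalg.inv(K)@[uv[0],uv[1],1]; return E[:3,3]+d*(z-E[2,3])/d[2]
def proj(K,E,p):
    q=E[:3,:3].T@(np.array(p)-E[:3,3]); q=K@q; return q[:2]/q[2]
E
python3 - <<'E'
from h import *
t=cv2.imread('pics/top0.png')[150:220,220:335];s=cv2.imread('pics/scene0.png')[135:245,215:335]
a=cv2.resize(t,None,fx=6,fy=6,interpolation=cv2.INTER_CUBIC);cv2.imwrite('pics/t1.png',a)
K,E=cam('top')
for uv in[(230,167),(317,167),(317,206),(229,206)]:print(onz(K,E,uv,.015))
print('peg',onz(K,E,(301,206),.161),'disc',onz(K,E,(314,184),.16))
E
```

```text
[0.62003281 0.07744906 0.015     ]
[ 0.61389513 -0.21148545  0.015     ]
[ 0.48276025 -0.20555338  0.015     ]
[0.48875837 0.08195254 0.015     ]
peg [ 0.45966947 -0.13992097  0.161     ] disc [ 0.52574843 -0.18150362  0.16      ]
```

View pics/t1.png

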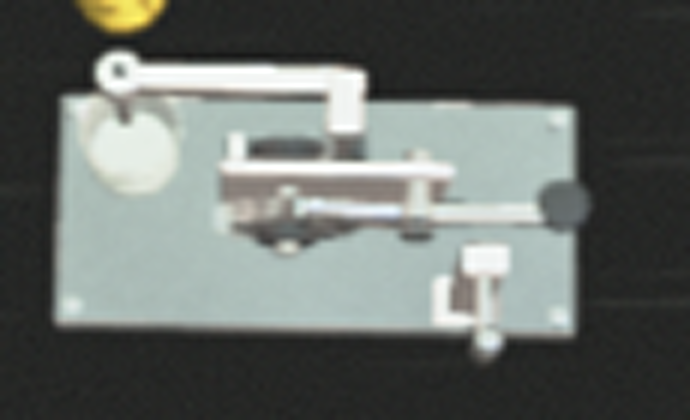

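The crop gives the base corners at (62,95), (577,105), (575,335), (53,325), the disc at (565,204) and the peg top at (487,342), all in crop pixels. I'll fit the stand pose from these.

Run:
```python
from h import *
K,E=cam('top')
f=lambda x,y,z:onz(K,E,(220+(x+.5)/6-.5,150+(y+.5)/6-.5),z)
P=np.array([f(62,95,.015),f(577,105,.015),f(575,335,.015),f(53,325,.015)])[:,:2]
S=np.array([[70,125],[70,-160],[-60,-160],[-60,125]])/1000
a=S-S.mean(0);b=P-P.mean(0);H=a.T@b
th=np.arctan2(H[0,1]-H[1,0],H[0,0]+H[1,1]);Rm=np.array([[np.cos(th),-np.sin(th)],[np.sin(th),np.cos(th)]])
t=P.mean(0)-Rm@S.mean(0);print(np.degrees(th),t,(P-(S@Rm.T+t))*1e3)
print('peg in stand',(f(487,342,.161)[:2]-t)@Rm*1e3)
for z in(.155,.165,.175):print('disc',z,f(565,204,z)[:2],(f(565,204,z)[:2]-t)@Rm*1e3)
for p in[(-.02,-.137),(-.09,-.095),(-.02,0)]:print(p,Rm@p+t)
```

```text
-2.4291272281170446 [ 0.55080093 -0.04388517] [[-0.57310496 -0.3603654 ]
 [-0.25825074 -0.61652028]
 [ 0.72464956  0.72766418]
 [ 0.10670614  0.24922149]]
peg in stand [-88.74805281 -99.07775196]
disc 0.155 [ 0.5281016  -0.18141203] [ -16.85005229 -138.36535216]
disc 0.165 [ 0.52597784 -0.18021077] [ -19.02282388 -137.25518834]
disc 0.175 [ 0.52385407 -0.17900951] [ -21.19559548 -136.14502451]
(-0.02, -0.137) [ 0.52501235 -0.17991439]
(-0.09, -0.095) [ 0.45685536 -0.13498528]
(-0.02, 0) [ 0.5308189 -0.0430375]
```

apply_moves --targets '[{"travel":[-23,18,0],"roll":0,"jaw":0},{"travel":[-27,22,0],"roll":0,"jaw":0},{"travel":[-27,22,0],"roll":0,"jaw":0},{"travel":[-27,22,0],"roll":0,"jaw":0},{"travel":[-27,22,0],"roll":0,"jaw":0},{"travel":[-27,22,0],"roll":0,"jaw":0},{"travel":[-27,22,0],"roll":0,"jaw":0},{"travel":[-27,22,0],"roll":0,"jaw":0},{"travel":[-27,22,0],"roll":0,"jaw":0},{"travel":[-27,22,0],"roll":0,"jaw":0}]'

```text
clock: 1.1
tool_pos: [0.3644, -0.3846, 0.2484]
orientation: [180.0, -0.0, -166.8]
force: [0.0, 0.3, 1.1]
opening: 0.0133
gripper_force: 0.0
```

apply_moves --targets '[{"travel":[-27,22,0],"roll":0,"jaw":0},{"travel":[-27,22,0],"roll":0,"jaw":0},{"travel":[-27,22,0],"roll":0,"jaw":0},{"travel":[-27,22,0],"roll":0,"jaw":0},{"travel":[-27,22,0],"roll":0,"jaw":0},{"travel":[-27,22,0],"roll":0,"jaw":0},{"travel":[-20,15,0],"roll":0,"jaw":0},{"travel":[0,0,0],"roll":-8.2,"jaw":0},{"travel":[0,0,0],"roll":-8.2,"jaw":0},{"travel":[0,0,0],"roll":-8.2,"jaw":0}]'

```text
clock: 2.1
tool_pos: [0.5074, -0.2008, 0.2481]
orientation: [180.0, -0.0, -141.8]
force: [0.9, 0.8, 0.2]
opening: 0.0
gripper_force: 0.0
```

apply_moves --targets '[{"travel":[0,0,0],"roll":-8.3,"jaw":0},{"travel":[0,0,0],"roll":-8.3,"jaw":0},{"travel":[0,0,0],"roll":-8.3,"jaw":0},{"travel":[0,0,0],"roll":-8.3,"jaw":0},{"travel":[0,0,0],"roll":-8.3,"jaw":0},{"travel":[0,0,0],"roll":-8.2,"jaw":0},{"travel":[0,0,0],"roll":0,"jaw":0}]'

```text
clock: 2.8
tool_pos: [0.5073, -0.2012, 0.2482]
orientation: [180.0, 0.0, -92.4]
force: [0.3, 0.3, 0.4]
opening: 0.0006
gripper_force: 0.0
```

Run:
```python
from h import *
o=ctrl.get_obs();print(o['clock'],o['tool_pos'],o['orientation'],o['force'],o['opening'],o['joint_pos'])
im=ctrl.snapshot('wrist')[:,:,::-1];cv2.imwrite('pics/w1.png',cv2.resize(im,None,fx=1.5,fy=1.5))
K,E=cam('wrist',o)
print('pred px peg',proj(K,E,[.4567,-.139,.161])*1.5,'disc',proj(K,E,[.525,-.18,.165])*1.5,'tip',proj(K,E,R.from_euler('xyz',o['orientation'],degrees=True).apply([0,0,.022])+o['tool_pos'])*1.5)
```

```text
2.8 [ 0.50726067 -0.20117912  0.24824184] [ 1.79964735e+02  6.92873741e-03 -9.23573290e+01] [0.2814526  0.34464331 0.42536574] 0.0006284175383542426 [-1.06097173e+00  8.41853926e+00 -1.57230523e+01 -8.46285374e-03
 -6.58935079e+01 -1.29289622e+00]
pred px peg [475.06624237 414.90807936] disc [341.65685826 350.69821607] tip [374.79592634 358.17685667]
```

View pics/w1.png

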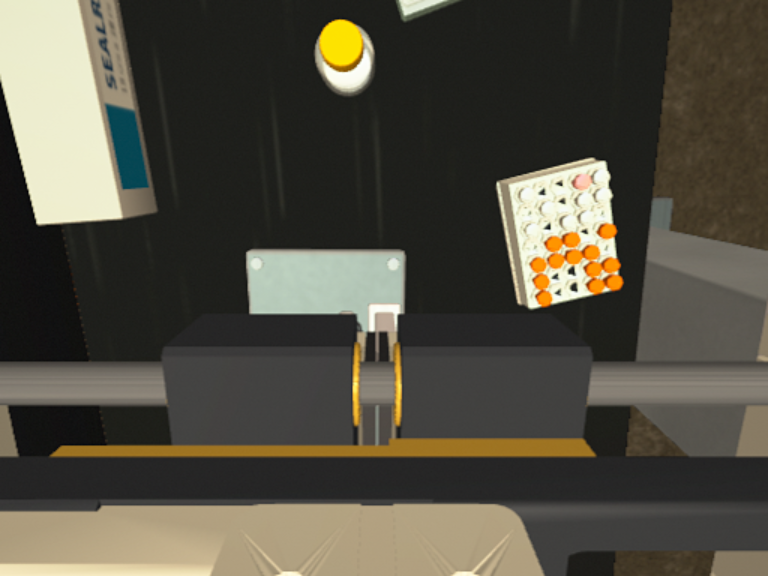

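apply_moves --targets '[{"travel":[-11,-8,0],"roll":0,"jaw":0},{"travel":[-11,-9,0],"roll":0,"jaw":0},{"travel":[0,0,20],"roll":0,"jaw":0},{"travel":[0,0,16],"roll":0,"jaw":0},{"travel":[0,0,0],"roll":0,"jaw":0},{"travel":[0,0,0],"roll":0,"jaw":0}]'

```text
clock: 3.45
tool_pos: [0.526, -0.1796, 0.2127]
orientation: [180.0, -0.0, -92.5]
force: [0.5, 0.0, 1.4]
opening: 0.0002
gripper_force: 0.0
```

Run:
```python
from h import *
o=ctrl.get_obs();print(o['clock'],o['tool_pos'],o['force'])
im=ctrl.snapshot('scene')[:,:,::-1];cv2.imwrite('pics/s1full.png',im)
cv2.imwrite('pics/s1.png',cv2.resize(im[135:240,220:350],None,fx=5.5,fy=5.5,interpolation=cv2.INTER_CUBIC))
```

```text
3.45 [ 0.52595344 -0.17956938  0.21274505] [0.54824343 0.0291237  1.41397518]
```

View pics/s1.png

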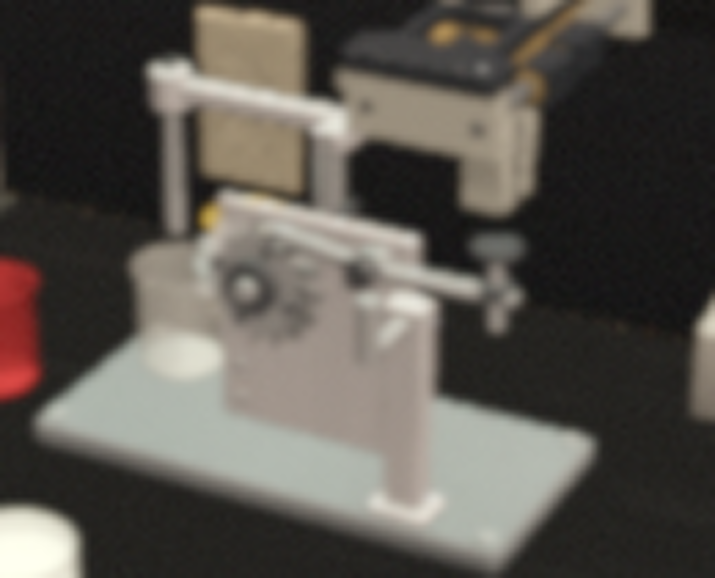

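The scene camera shows the carriage clearly: arm-end top at about crop (171,69), probe tip at about (173,235), disc at (497,243), with the fingertip just above the disc. Next I'll triangulate the arm top.

Run:
```python
from h import *
from scipy.optimize import least_squares
Kt,Et=cam('top');Ks,Es=cam('scene')
a=np.array([220+118.5/6-.5,150+70.5/6-.5])
c=lambda x,y:np.array([220+(x+.5)/5.5-.5,135+(y+.5)/5.5-.5])
b=c(171,68)
r=least_squares(lambda p:np.r_[proj(Kt,Et,p)-a,proj(Ks,Es,p)-b],[.6,.05,.2]);print(r.x,r.fun)
p=r.x
for z in(.08,.09,.1,.11):q=proj(Ks,Es,[p[0],p[1],z]);print(z,(q-[219.5,134.5])*5.5-.5)
th=np.radians(-2.43);Rm=np.array([[np.cos(th),-np.sin(th)],[np.sin(th),np.cos(th)]]);print((p[:2]-[.5508,-.0439])@Rm)
# rim/base check of beaker
for z in(.018,.079):print(z,(proj(Ks,Es,[p[0],p[1],z])-[219.5,134.5])*5.5-.5)
for z in (.155,.16,.165,.17,.175,.18):print('disc',z,(proj(Ks,Es,[.525,-.18,z])-[219.5,134.5])*5.5-.5)
```

```text
[0.59154511 0.03978608 0.19635514] [ 0.13514464 -0.09019146 -0.16472509  0.0250846 ]
0.08 [176.13535864 256.5807414 ]
0.09 [175.63444203 240.9560601 ]
0.1 [175.13019445 225.22747857]
0.11 [174.62258257 209.39395697]
[0.03716028 0.08533837]
0.018 [179.16866753 351.19626058]
0.079 [176.18526836 258.13753464]
disc 0.155 [494.95746644 263.06951795]
disc 0.16 [495.27528291 254.14435864]
disc 0.165 [495.59430654 245.18529877]
disc 0.17 [495.91454423 236.19214485]
disc 0.175 [496.23600292 227.16470188]
disc 0.18 [496.5586896  218.10277337]
```

apply_moves --targets '[{"travel":[0,0,3],"roll":0,"jaw":0},{"travel":[0,0,2],"roll":0,"jaw":0},{"travel":[0,0,0],"roll":0,"jaw":0}]'

```text
clock: 3.8
tool_pos: [0.5253, -0.18, 0.2076]
orientation: [-180.0, 0.0, -92.5]
force: [0.4, 0.8, 0.3]
opening: 0.0006
gripper_force: 0.0
```

apply_moves --targets '[{"travel":[0,0,3],"roll":0,"jaw":0},{"travel":[0,0,3],"roll":0,"jaw":0},{"travel":[0,0,2],"roll":0,"jaw":0},{"travel":[0,0,1],"roll":0,"jaw":0},{"travel":[0,0,0],"roll":0,"jaw":0}]'

```text
clock: 4.3
tool_pos: [0.5253, -0.18, 0.1983]
orientation: [180.0, -0.0, -92.5]
force: [0.3, 1.0, -0.2]
opening: 0.0006
gripper_force: 0.0
```

apply_moves --targets '[{"travel":[0,0,1],"roll":0,"jaw":0},{"travel":[0,0,1],"roll":0,"jaw":0},{"travel":[0,0,1],"roll":0,"jaw":0},{"travel":[0,0,0],"roll":0,"jaw":0}]'

```text
clock: 4.7
tool_pos: [0.5253, -0.1799, 0.1954]
orientation: [180.0, 0.0, -92.5]
force: [0.1, 0.2, -0.4]
opening: 0.0005
gripper_force: 0.0
```

Tip is at 0.173. I'll keep feeling downward in 1 mm rows.

apply_moves --targets '[{"travel":[0,0,1],"roll":0,"jaw":0},{"travel":[0,0,1],"roll":0,"jaw":0},{"travel":[0,0,0],"roll":0,"jaw":0}]'

```text
clock: 5.0
tool_pos: [0.5253, -0.18, 0.1934]
orientation: [180.0, 0.0, -92.5]
force: [0.1, -0.3, 0.4]
opening: 0.0004
gripper_force: 0.0
```

apply_moves --targets '[{"travel":[0,0,1],"roll":0,"jaw":0},{"travel":[0,0,1],"roll":0,"jaw":0},{"travel":[0,0,0],"roll":0,"jaw":0}]'

```text
clock: 5.3
tool_pos: [0.5254, -0.18, 0.1914]
orientation: [180.0, -0.0, -92.5]
force: [0.3, -0.2, 0.4]
opening: 0.0003
gripper_force: 0.0
```

apply_moves --targets '[{"travel":[0,0,1],"roll":0,"jaw":0},{"travel":[0,0,0.5],"roll":0,"jaw":0},{"travel":[0,0,0],"roll":0,"jaw":0}]'

```text
clock: 5.6
tool_pos: [0.5255, -0.1802, 0.1904]
orientation: [-180.0, -0.0, -92.5]
force: [-0.6, -1.1, 2.8]
opening: 0.0004
gripper_force: 1.8
```

Contact on the disc is at a TCP z of about 0.1906, so the disc top is near 0.169, which matches the camera. Now I'll press about 7 mm.

apply_moves --targets '[{"travel":[0,0,1],"roll":0,"jaw":0},{"travel":[0,0,1],"roll":0,"jaw":0},{"travel":[0,0,1],"roll":0,"jaw":0},{"travel":[0,0,1],"roll":0,"jaw":0},{"travel":[0,0,0],"roll":0,"jaw":0}]'

```text
clock: 6.1
tool_pos: [0.5258, -0.1807, 0.1867]
orientation: [-179.9, -0.1, -92.5]
force: [-1.1, -3.5, 6.7]
opening: 0.0004
gripper_force: 3.0
```

apply_moves --targets '[{"travel":[0,0,1],"roll":0,"jaw":0},{"travel":[0,0,1],"roll":0,"jaw":0},{"travel":[0,0,1],"roll":0,"jaw":0},{"travel":[0,0,0],"roll":0,"jaw":0}]'

```text
clock: 6.5
tool_pos: [0.5259, -0.1806, 0.1836]
orientation: [-179.9, -0.1, -92.5]
force: [-0.9, -4.0, 4.4]
opening: 0.0005
gripper_force: 2.4
```

```bash
cat > track.py <<'E'
from h import *
Ks,Es=cam('scene');P0=[.5915,.0398]
def up(im):return cv2.resize(im[135:240,220:350],None,fx=5.5,fy=5.5,interpolation=cv2.INTER_CUBIC)
T=up(cv2.imread('pics/s1full.png'))[55:105,140:205]
def tip(save=None):
    im=ctrl.snapshot('scene')[:,:,::-1]
    if save: cv2.imwrite(save,up(im))
    m=cv2.matchTemplate(up(im)[:,130:215],T,cv2.TM_CCOEFF_NORMED);_,s,_,l=cv2.minMaxLoc(m)
    dv=(l[1]-55)
    zs=np.linspace(.1,.2,201);v=[(proj(Ks,Es,P0+[z])[1]-134.5)*5.5 for z in zs]
    v0=(proj(Ks,Es,P0+[.1960])[1]-134.5)*5.5
    dz=np.interp(-(v0+dv),-np.array(v),zs)-.1960
    return dz*1e3,s
if __name__=='__main__':
    import sys
    o=ctrl.get_obs();print(o['clock'],o['tool_pos'][2],o['force'][2],'drop',tip(sys.argv[1] if len(sys.argv)>1 else None))
E
python3 track.py
```

```text
6.5 0.18362992448661794 4.385248621342192 drop (np.float64(-0.5939956188181217), 0.9974105358123779)
```

apply_moves --targets '[{"travel":[0,0,1],"roll":0,"jaw":0},{"travel":[0,0,0],"roll":0,"jaw":0}]'

```text
clock: 6.75
tool_pos: [0.5259, -0.1806, 0.1827]
orientation: [-179.9, -0.1, -92.5]
force: [-0.6, -5.1, 7.5]
opening: 0.0005
gripper_force: 3.9
```

apply_moves --targets '[{"travel":[0,0,1],"roll":0,"jaw":0},{"travel":[0,0,0],"roll":0,"jaw":0},{"travel":[0,0,0],"roll":0,"jaw":0}]'

```text
clock: 7.05
tool_pos: [0.526, -0.1808, 0.182]
orientation: [-179.9, -0.1, -92.5]
force: [-1.0, -5.8, 6.6]
opening: 0.0004
gripper_force: 4.0
```

```bash
python3 track.py
```

```text
7.05 0.18196110514567543 6.644932537519722 drop (np.float64(-5.950758763248077), 0.9971141815185547)
```

apply_moves --targets '[{"travel":[0,0,0.4],"roll":0,"jaw":0},{"travel":[0,0,0],"roll":0,"jaw":0},{"travel":[0,0,0],"roll":0,"jaw":0},{"travel":[0,0,0],"roll":0,"jaw":0},{"travel":[0,0,0],"roll":0,"jaw":0}]'

```text
clock: 7.6
tool_pos: [0.526, -0.1808, 0.1816]
orientation: [-179.9, -0.1, -92.5]
force: [-0.9, -6.2, 7.2]
opening: 0.0004
gripper_force: 3.9
```

```bash
python3 track.py
```

```text
7.6 0.18158795652061271 7.221829556507837 drop (np.float64(-12.524739729454643), 0.9948684573173523)
```

apply_moves --targets '[{"travel":[0,0,0],"roll":0,"jaw":0},{"travel":[0,0,0],"roll":0,"jaw":0},{"travel":[0,0,0],"roll":0,"jaw":0},{"travel":[0,0,0],"roll":0,"jaw":0},{"travel":[0,0,0],"roll":0,"jaw":0},{"travel":[0,0,0],"roll":0,"jaw":0},{"travel":[0,0,0],"roll":0,"jaw":0},{"travel":[0,0,0],"roll":0,"jaw":0},{"travel":[0,0,0],"roll":0,"jaw":0},{"travel":[0,0,0],"roll":0,"jaw":0}]'

```text
clock: 8.65
tool_pos: [0.526, -0.1808, 0.1816]
orientation: [-179.9, -0.1, -92.5]
force: [-0.9, -6.3, 8.3]
opening: 0.0003
gripper_force: 3.9
```

apply_moves --targets '[{"travel":[0,0,0],"roll":0,"jaw":0},{"travel":[0,0,0],"roll":0,"jaw":0},{"travel":[0,0,0],"roll":0,"jaw":0},{"travel":[0,0,0],"roll":0,"jaw":0},{"travel":[0,0,0],"roll":0,"jaw":0},{"travel":[0,0,0],"roll":0,"jaw":0},{"travel":[0,0,0],"roll":0,"jaw":0},{"travel":[0,0,0],"roll":0,"jaw":0},{"travel":[0,0,0],"roll":0,"jaw":0},{"travel":[0,0,0],"roll":0,"jaw":0}]'

```text
clock: 9.65
tool_pos: [0.526, -0.1808, 0.1816]
orientation: [-179.9, -0.1, -92.5]
force: [-0.3, -6.3, 8.3]
opening: 0.0006
gripper_force: 3.9
```

```bash
python3 track.py pics/s2.png
```

```text
9.65 0.18157921623618892 8.253423933689179 drop (np.float64(-36.68195720843204), 0.9936668872833252)
```

View pics/s2.png

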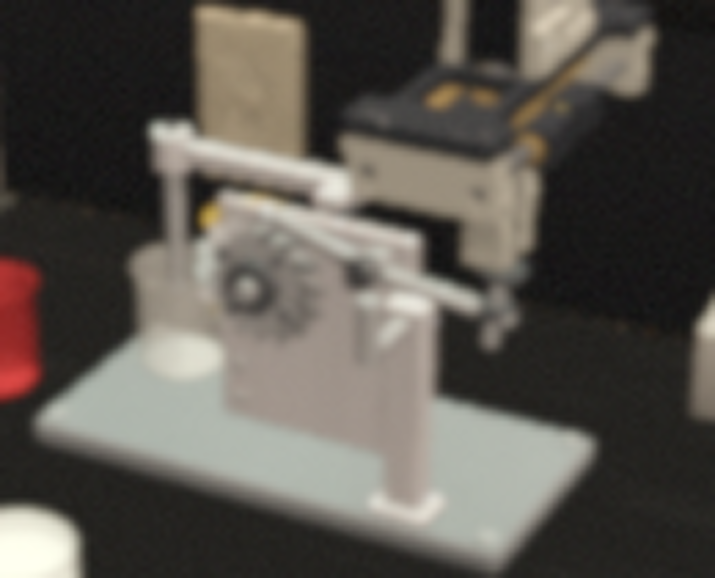

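The probe tip is now inside the beaker at about crop y 287, roughly 44 mm above the underside, which agrees with the tracker. It is sinking at 11.8 mm/s.

apply_moves --targets '[{"travel":[0,0,0],"roll":0,"jaw":0},{"travel":[0,0,0],"roll":0,"jaw":0},{"travel":[0,0,0],"roll":0,"jaw":0},{"travel":[0,0,0],"roll":0,"jaw":0},{"travel":[0,0,0],"roll":0,"jaw":0},{"travel":[0,0,0],"roll":0,"jaw":0},{"travel":[0,0,0],"roll":0,"jaw":0},{"travel":[0,0,0],"roll":0,"jaw":0},{"travel":[0,0,0],"roll":0,"jaw":0},{"travel":[0,0,0],"roll":0,"jaw":0}]'

```text
clock: 10.7
tool_pos: [0.526, -0.1808, 0.1816]
orientation: [-179.9, -0.1, -92.5]
force: [-0.8, -5.2, 7.7]
opening: 0.001
gripper_force: 3.9
```

apply_moves --targets '[{"travel":[0,0,0],"roll":0,"jaw":0},{"travel":[0,0,0],"roll":0,"jaw":0},{"travel":[0,0,0],"roll":0,"jaw":0},{"travel":[0,0,0],"roll":0,"jaw":0}]'

```text
clock: 11.1
tool_pos: [0.526, -0.1808, 0.1816]
orientation: [-179.9, -0.1, -92.5]
force: [-1.2, -5.8, 6.9]
opening: 0.0005
gripper_force: 3.9
```

```bash
python3 track.py
```

```text
11.1 0.18160030268434163 6.9344968197924395 drop (np.float64(-54.447012093625595), 0.9935605525970459)
```

apply_moves --targets '[{"travel":[0,0,0],"roll":0,"jaw":0},{"travel":[0,0,0],"roll":0,"jaw":0},{"travel":[0,0,-5],"roll":0,"jaw":0},{"travel":[0,0,-8],"roll":0,"jaw":0},{"travel":[0,0,-8],"roll":0,"jaw":0},{"travel":[0,0,-8],"roll":0,"jaw":0},{"travel":[0,0,-5],"roll":0,"jaw":0},{"travel":[0,0,0],"roll":0,"jaw":0},{"travel":[0,0,0],"roll":0,"jaw":0}]'

```text
clock: 12.05
tool_pos: [0.5253, -0.1799, 0.2146]
orientation: [180.0, 0.0, -92.5]
force: [-0.7, -0.7, -0.9]
opening: 0.0004
gripper_force: 0.0
```

```bash
python3 track.py; python3 track.py pics/s3.png
```

```text
12.05 0.21455517272861166 -0.9070487384449973 drop (np.float64(-63.100105029252454), 0.9934301376342773)
12.1 0.2143472910780758 0.2803856770093125 drop (np.float64(-63.100105029252454), 0.9935686588287354)
```

View pics/s3.png

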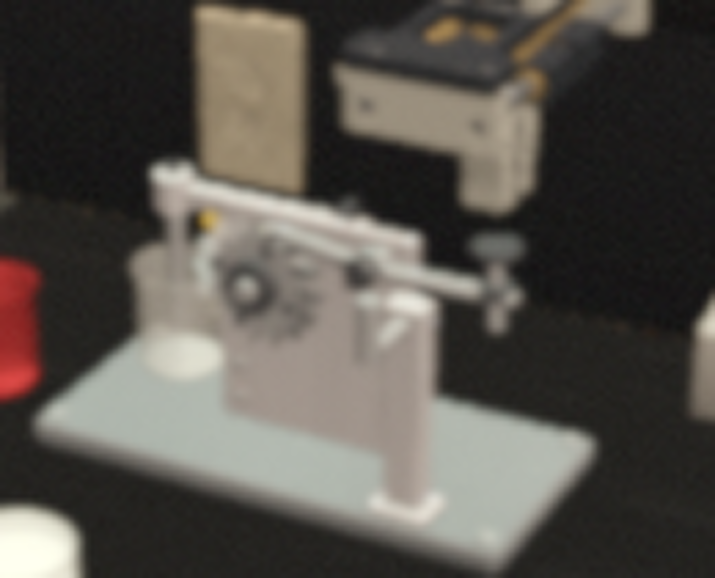

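The probe has settled on the eighth tooth (63.1 mm drop, tip about 18 mm above the underside) and the lever is level again. On to the bolt.

apply_moves --targets '[{"travel":[-5,14,0],"roll":0,"jaw":0},{"travel":[-7,18,0],"roll":0,"jaw":0},{"travel":[-7,18,0],"roll":0,"jaw":0},{"travel":[-7,18,0],"roll":0,"jaw":0},{"travel":[-7,18,0],"roll":0,"jaw":0},{"travel":[-5,18,0],"roll":0,"jaw":0},{"travel":[0,0,0],"roll":0,"jaw":0},{"travel":[0,0,0],"roll":0,"jaw":0}]'

```text
clock: 12.95
tool_pos: [0.4232, -0.1375, 0.2149]
orientation: [-180.0, 0.0, -92.4]
force: [-0.2, -0.1, 0.3]
opening: 0.0008
gripper_force: 0.0
```

apply_moves --targets '[{"travel":[0,0,12],"roll":0,"jaw":0},{"travel":[0,0,12],"roll":0,"jaw":0},{"travel":[0,0,10],"roll":0,"jaw":0},{"travel":[0,0,8],"roll":0,"jaw":0},{"travel":[0,0,0],"roll":0,"jaw":0},{"travel":[0,0,0],"roll":0,"jaw":0}]'

```text
clock: 13.55
tool_pos: [0.4233, -0.1376, 0.1725]
orientation: [180.0, -0.0, -92.5]
force: [0.8, -0.5, 0.2]
opening: 0.0005
gripper_force: 0.0
```

```bash
python3 track.py pics/s4.png
```

```text
13.55 0.17251163673540384 0.2496882998483862 drop (np.float64(-59.38546574067593), 0.839282751083374)
```

View pics/s4.png

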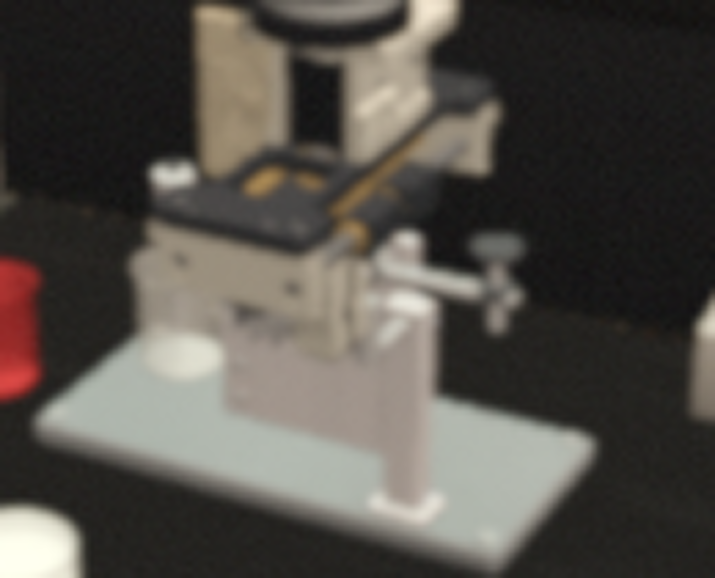

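The gripper is just robot-side of the peg (about crop (345,350)) and only occludes the carriage from view. I'll push gently along tool −y.

apply_moves --targets '[{"travel":[0,-2,0],"roll":0,"jaw":0},{"travel":[0,-2,0],"roll":0,"jaw":0},{"travel":[0,-2,0],"roll":0,"jaw":0},{"travel":[0,-1,0],"roll":0,"jaw":0},{"travel":[0,0,0],"roll":0,"jaw":0}]'

```text
clock: 14.1
tool_pos: [0.4303, -0.1378, 0.1727]
orientation: [-180.0, 0.0, -92.5]
force: [0.8, -0.0, 0.8]
opening: 0.0004
gripper_force: 0.0
```

apply_moves --targets '[{"travel":[0,-1,0],"roll":0,"jaw":0},{"travel":[0,-1,0],"roll":0,"jaw":0},{"travel":[0,-1,0],"roll":0,"jaw":0},{"travel":[0,-1,0],"roll":0,"jaw":0},{"travel":[0,0,0],"roll":0,"jaw":0}]'

```text
clock: 14.6
tool_pos: [0.4343, -0.138, 0.1726]
orientation: [180.0, -0.0, -92.5]
force: [0.0, -0.2, 0.0]
opening: 0.0005
gripper_force: 0.0
```

apply_moves --targets '[{"travel":[0,-1,0],"roll":0,"jaw":0},{"travel":[0,-1,0],"roll":0,"jaw":0},{"travel":[0,-1,0],"roll":0,"jaw":0},{"travel":[0,-1,0],"roll":0,"jaw":0},{"travel":[0,0,0],"roll":0,"jaw":0}]'

```text
clock: 15.1
tool_pos: [0.4378, -0.1382, 0.1725]
orientation: [179.9, -0.0, -92.5]
force: [-1.9, 0.1, 2.0]
opening: 0.0005
gripper_force: 1.2
```

apply_moves --targets '[{"travel":[0,-1.5,0],"roll":0,"jaw":0},{"travel":[0,-1.5,0],"roll":0,"jaw":0},{"travel":[0,-1.5,0],"roll":0,"jaw":0},{"travel":[0,-1.5,0],"roll":0,"jaw":0},{"travel":[0,-1.5,0],"roll":0,"jaw":0},{"travel":[0,-1.5,0],"roll":0,"jaw":0}]'

```text
clock: 15.7
tool_pos: [0.4472, -0.1386, 0.1726]
orientation: [180.0, -0.0, -92.5]
force: [-2.7, 0.8, 0.5]
opening: 0.0001
gripper_force: 1.4
```

apply_moves --targets '[{"travel":[0,-1.5,0],"roll":0,"jaw":0},{"travel":[0,-1.5,0],"roll":0,"jaw":0},{"travel":[0,-1.5,0],"roll":0,"jaw":0},{"travel":[0,-1.5,0],"roll":0,"jaw":0},{"travel":[0,-1.5,0],"roll":0,"jaw":0},{"travel":[0,-1.5,0],"roll":0,"jaw":0}]'

```text
clock: 16.3
tool_pos: [0.4562, -0.139, 0.1726]
orientation: [180.0, -0.0, -92.5]
force: [-2.2, -0.5, 0.8]
opening: 0.0002
gripper_force: 1.4
```

apply_moves --targets '[{"travel":[0,-1,0],"roll":0,"jaw":0},{"travel":[0,-1,0],"roll":0,"jaw":0},{"travel":[0,-1,0],"roll":0,"jaw":0},{"travel":[0,0,0],"roll":0,"jaw":0}]'

```text
clock: 16.7
tool_pos: [0.4593, -0.1391, 0.1726]
orientation: [-180.0, -0.0, -92.5]
force: [-2.2, -0.2, -0.6]
opening: 0.0004
gripper_force: 1.0
```

Travelled about 21.5 mm. The last part goes in 0.5–1 mm steps.

apply_moves --targets '[{"travel":[0,-1,0],"roll":0,"jaw":0},{"travel":[0,-1,0],"roll":0,"jaw":0},{"travel":[0,-0.5,0],"roll":0,"jaw":0},{"travel":[0,0,0],"roll":0,"jaw":0}]'

```text
clock: 17.1
tool_pos: [0.4617, -0.1392, 0.1727]
orientation: [-180.0, -0.0, -92.5]
force: [-2.2, -0.3, -0.4]
opening: 0.0001
gripper_force: 1.1
```

apply_moves --targets '[{"travel":[0,-0.5,0],"roll":0,"jaw":0},{"travel":[0,-0.5,0],"roll":0,"jaw":0},{"travel":[0,0,0],"roll":0,"jaw":0}]'

```text
clock: 17.4
tool_pos: [0.4627, -0.1392, 0.1726]
orientation: [-180.0, -0.0, -92.5]
force: [-0.8, -0.5, 0.4]
opening: 0.0004
gripper_force: 1.2
```

apply_moves --targets '[{"travel":[0,-0.5,0],"roll":0,"jaw":0},{"travel":[0,-0.5,0],"roll":0,"jaw":0},{"travel":[0,0,0],"roll":0,"jaw":0}]'

```text
clock: 17.7
tool_pos: [0.4637, -0.1393, 0.1727]
orientation: [-180.0, -0.0, -92.5]
force: [-2.4, -0.1, 0.0]
opening: 0.0006
gripper_force: 1.2
```

apply_moves --targets '[{"travel":[0,-0.5,0],"roll":0,"jaw":0},{"travel":[0,-0.5,0],"roll":0,"jaw":0},{"travel":[0,0,0],"roll":0,"jaw":0}]'

```text
clock: 18.0
tool_pos: [0.4647, -0.1393, 0.1726]
orientation: [-180.0, 0.0, -92.5]
force: [-3.4, 0.2, 0.1]
opening: 0.0003
gripper_force: 1.2
```

apply_moves --targets '[{"travel":[0,-0.5,0],"roll":0,"jaw":0},{"travel":[0,-0.5,0],"roll":0,"jaw":0},{"travel":[0,0,0],"roll":0,"jaw":0}]'

```text
clock: 18.3
tool_pos: [0.4657, -0.1394, 0.1727]
orientation: [-180.0, -0.0, -92.5]
force: [-3.0, -0.5, -0.2]
opening: 0.0005
gripper_force: 1.2
```

apply_moves --targets '[{"travel":[0,-0.5,0],"roll":0,"jaw":0},{"travel":[0,0,0],"roll":0,"jaw":0}]'

```text
clock: 18.5
tool_pos: [0.4662, -0.1394, 0.1727]
orientation: [-180.0, -0.0, -92.5]
force: [-1.8, -0.1, 0.3]
opening: 0.0005
gripper_force: 1.2
```

apply_moves --targets '[{"travel":[0,-0.5,0],"roll":0,"jaw":0},{"travel":[0,0,0],"roll":0,"jaw":0}]'

```text
clock: 18.7
tool_pos: [0.4667, -0.1394, 0.1727]
orientation: [-180.0, 0.0, -92.5]
force: [-1.4, -0.3, -0.0]
opening: 0.0003
gripper_force: 1.2
```

apply_moves --targets '[{"travel":[0,-0.5,0],"roll":0,"jaw":0},{"travel":[0,0,0],"roll":0,"jaw":0}]'

```text
clock: 18.9
tool_pos: [0.4671, -0.1394, 0.1727]
orientation: [180.0, -0.0, -92.5]
force: [-1.7, 0.0, -0.0]
opening: 0.0004
gripper_force: 1.4
```

apply_moves --targets '[{"travel":[0,-0.5,0],"roll":0,"jaw":0},{"travel":[0,0,0],"roll":0,"jaw":0}]'

```text
clock: 19.1
tool_pos: [0.4672, -0.1395, 0.1726]
orientation: [180.0, -0.0, -92.5]
force: [-5.1, -0.3, 1.2]
opening: 0.0007
gripper_force: 2.3
```

apply_moves --targets '[{"travel":[0,-0.5,0],"roll":0,"jaw":0},{"travel":[0,0,0],"roll":0,"jaw":0}]'

```text
clock: 19.3
tool_pos: [0.4673, -0.1395, 0.1725]
orientation: [179.9, -0.0, -92.5]
force: [-6.0, -0.0, 3.0]
opening: 0.0004
gripper_force: 3.1
```

The bolt is at its hard stop: no further travel and the force is rising, still gently. I'll back off and lift away.

apply_moves --targets '[{"travel":[0,3,0],"roll":0,"jaw":0},{"travel":[0,6,0],"roll":0,"jaw":0},{"travel":[0,8,0],"roll":0,"jaw":0},{"travel":[0,0,-15],"roll":0,"jaw":0},{"travel":[0,0,-25],"roll":0,"jaw":0},{"travel":[0,0,-30],"roll":0,"jaw":0},{"travel":[30,0,-30],"roll":0,"jaw":0},{"travel":[30,0,0],"roll":0,"jaw":0},{"travel":[30,0,0],"roll":0,"jaw":0},{"travel":[0,0,0],"roll":0,"jaw":0}]'

```text
clock: 20.3
tool_pos: [0.4469, -0.2308, 0.2729]
orientation: [-179.9, -0.0, -92.6]
force: [0.1, 0.7, -0.2]
opening: 0.0002
gripper_force: 0.0
```

```bash
python3 track.py pics/s5.png
python3 - <<'E'
from h import *
t=ctrl.snapshot('top')[:,:,::-1][150:220,220:335];s=cv2.imread('pics/s5.png')
a=cv2.resize(t,None,fx=5.5,fy=5.5,interpolation=cv2.INTER_CUBIC)
w=715;o=np.zeros((s.shape[0]+a.shape[0],w,3),np.uint8);o[:s.shape[0],:]=s[:,:w];o[s.shape[0]:,:a.shape[1]]=a
cv2.imwrite('pics/f.png',cv2.resize(o,None,fx=.62,fy=.62,interpolation=cv2.INTER_AREA))
E
```

```text
20.3 0.2728966435871008 -0.22414593259514257 drop (np.float64(-63.100105029252454), 0.9936061501502991)
```

View pics/f.png

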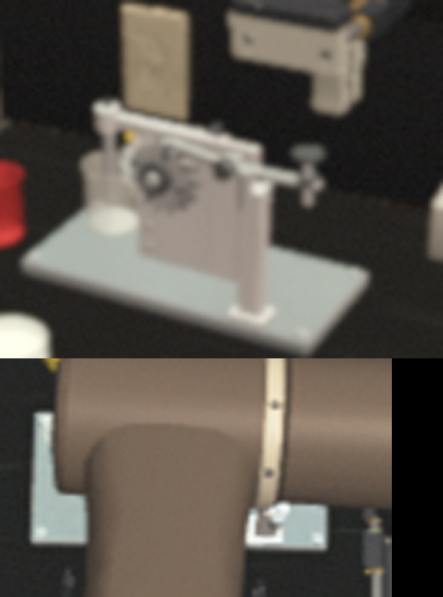

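The peg now sits against the bracket (about (262,175) in the scene part), the lever is level, the carriage has not moved and the beaker is in place. Handing in.

```bash
python3 -c "from plant import ctrl;print(ctrl.close_job())"
```

```text
the job is handed in; nothing more can be done
None
```

Job handed in at about 20 s: the probe hangs with its tip about 18 mm above the beaker's underside (camera estimate, good to about 3 mm), the pawl is engaged with the lever level, and the bolt is home against its stop; the highest force readings were about 8 N on the lever and 6 N on the bolt.

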